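Shim the hovering bracket of a respirometry chamber

TASK

The clear-walled animal chamber stands on only three of its four white brackets: the fourth, beside the front wall with the red-capped ports and on the side away from you, is bolted too high and its toe hovers over the bench. Take the wooden wedge, slide its thin end straight under the middle of that toe and push it in until it jams tight and carries part of the weight, but stop before it lifts the chamber: the other three brackets must stay firmly down, the chamber level and where it stands. Leave the wedge jammed there; do not lean on the chamber with the gripper or disturb the other things on the bench.

Things in the scene. Friction and masses are not known exactly. Their poses are not given: they have to be found in the camera images.
- chamber: Animal chamber, about 3.6 kg, loose: clear box, grey ends, 200 (x) by 300 (y) mm, top 180 mm up, on four white bracket plates 20 mm thick (y = +160 and -160 mm) whose toes reach 210 mm before and behind the origin. Origin on the bench under its middle, z up; its front looks along -x. The front bracket at y = +160 mm hovers; the others stand on rubber pads.
- toe_edge (a point): Point on the bench straight below the middle of the hovering toe's outer lower edge (20 mm wide, along y); axes as the chamber's: +x points in under the toe, the way to push. The toe's underside is 4 to 13 mm above it: how much differs each time and is not measured. The toe's end is 30 mm high; from there the plate rises at about 49 degrees to the box.
- wedge: Loose plain wooden wedge, 60 g, 110 mm long (x) by 30 mm wide (y), lying flat. Origin at the centre of its underside; +x points to the thin end. It is 2 mm high at the thin end (x = +55 mm) and rises evenly to 20 mm at the heel (x = -55 mm). Flat upright sides and heel. Friction on bench and bracket about 0.5 to 0.7, so that it stays where it is jammed.
- wedge_tip (a point): Middle of the wedge's thin end, at its underside. Once the wedge is tight under the toe, an upward load of some 9 to 12 N on the toe begins to lift the chamber's other front bracket off the bench (a metal blower weighs down its rear); pushes on the wedge below about 10 N stay short of that.
- offcut: Bystander: loose white plastic bar 100 by 32 by 18 mm, not tapered; origin at the centre of its underside.
- tape: Bystander: roll of paper tape lying flat, 84 mm across, 22 mm high; origin at the centre of its underside.
- wrench: Bystander: steel wrench 180 mm long (x), 8 mm high, lying flat; origin at the middle of its underside.
- jar: Bystander: amber jar 48 mm across, 60 mm tall; origin at the centre of its underside.
- flask: Bystander: steel drinking flask 68 mm across, 210 mm tall; origin at the centre of its underside.
- battery: Bystander: black battery box 90 by 55 by 30 mm; origin at the centre of its underside.
Not all that is in view belongs to the job. Of the things shaped like the wedge, the wooden one is meant.

How it is judged:
On the way, in this order (a step that is already met when the one before it is completed fails the run):
1. the wedge's thin end is under the hovering toe (x of wedge_tip in the frame of toe_edge above 0.004 m and y of wedge_tip in the frame of toe_edge between -0.012 and 0.012 m), for 0.1 s.
2. the wedge jams: it presses against the toe with more than 2.5 N (x of wedge_tip in the frame of toe_edge above 0.008 m and y of wedge_tip in the frame of toe_edge between -0.012 and 0.012 m and contact force between wedge and chamber above 2.5 N), for 0.2 s.
At the end, for the whole second after the job is handed in: Wedge flat and still, tip 8 mm or more under the hovering toe, within 12 mm of its centre line and 0.2 rad of its direction, pressing on the chamber with over 2.5 N; chamber level within 0.003 rad and within 10 mm of where it stood; gripper off (all of step 2 and angle between the x axis of wedge and the x axis of chamber, either way round below 0.2 rad and angle between wedge's own z axis and vertical below 0.05 rad and angle between chamber's own z axis and vertical below 0.003 rad and distance of chamber from where it was at the start of the episode below 0.01 m and linear speed of each of wedge, chamber below 0.01 m/s); the robot touches nothing.
It fails at once if the chamber is jacked up or rocked (tilted more than 0.008 rad) (angle between chamber's own z axis and vertical above 0.008 rad).
It fails at once if the chamber is shoved more than 15 mm (distance of chamber from where it was at the start of the episode above 0.015 m).
It fails at once if the wedge is rammed against the chamber with more than 20 N (contact force between wedge and chamber above 20 N).
It fails at once if the arm or gripper leans on the chamber with more than 4 N (contact force between any of the arm, the fingers and chamber above 4 N).
It fails at once if a bystander is moved more than 30 mm (distance of any of offcut, tape, wrench, jar, flask, battery from where it was at the start of the episode above 0.03 m).
It also fails if it takes over 59 s, if anything falls off the work surface, if the arm or the gripper's body presses on something with over 40 N, if the wrist force passes 120 N, or if a joint passes its speed limit or range.

ROBOT

A 6-joint arm with a two-finger parallel gripper is mounted at the origin on the work surface. World frame = base frame: x ahead of the robot, y to its left, z up, the work surface at z = 0. Lengths are in m, angles in rad, forces in N, time in s.
With the tool pointing down it reaches from about 0.275 to 0.75 m from the base axis. Payload 10.2 kg.
Tool frame: the origin (TCP) lies midway between the tips of the shut fingers; the grasp point (between the pads) lies 19 mm behind it (arm.pinch_z is the distance from the TCP to the grasp point, in m); z points along the fingers, y is the line along which they close (so a half turn about z gives the same grasp; the last joint's range is limited). The gripper opens to 85 mm and grips with 20 to 120 N. Pads are 22 mm wide; open, the fingers measure 114 mm over their backs; the gripper's body (76 mm by 85 mm) begins 54 mm behind the grasp point. The pads swing forward as they close: fully open they stand 13 mm farther back than shut.
Start: joints at [0.955, 0.313, 1.498, -0, 1.331, -0.223], TCP at [0.201, 0.485, 0.231] pointing down, gripper open.
Joint ranges: [-2.94, 2.94], [-0.97, 2.17], [0.19, 2.56], [-1.23, 4.37], [0.02, 3.11], [-2.88, 2.88]. Speed limits (rad/s): [2.39, 2.39, 3.01, 3.14, 3.14, 3.14].

INTERFACE

Orientations are given as a rotation vector (axis times angle).
In Python, from station import arm, eoat, cams gives the robot as it stands. The module is installed in compiled form; this text tells all that it offers. Calls block until the motion is done:
- arm.move_pose(position, orientation): joint-space move of the TCP to a pose.
- arm.line_to(position, velocity=0.15, ori=None, guard=None): straight line of the TCP; ori=None keeps the orientation; velocity is the mean speed in m/s. With guard (N) it stops when the force on the tool has changed by that much, and returns True; else False.
- arm.movej(angles): joint-space move.
- eoat.gripper_to(opening, strength=None): finger opening in m; strength is the grip in N (None keeps the last); returns when the fingers have stopped.
- arm.sleep(seconds).
- arm.inverse_kinematics(position, orientation): joint angles nearest the present ones, or None.
- arm.get_obs(): the state.
- cams.read_camera(name): name is "scene" or "side" or "wrist"; returns (picture, depth): 420x560x3 uint8, red, green, blue; 420x560 float32, m along the optical axis (not along the pixel's ray), 0 where there is no reading.
- cams.camera_params(name): a dict with "K" (3x3 intrinsics, pixels), "dist" ([k1, k2, p1, p2, k3] as OpenCV has them; the pictures are not rectified), "world_from_camera" (4x4, takes a point from camera to world coordinates); the wrist camera has in their place "tool_from_camera" (4x4, takes a point from camera to tool coordinates, whose origin is the TCP and whose axes are the flange's). Camera axes: x right, y up, looking along -z (the intrinsics and any distortion apply to the point x, -y, -z); pixel columns grow to the right and rows downward; lengths in m; the calibration is good to about 2 mm. A picture is of the moment at which its call begins: read the wrist's pose just before it. camera_params takes no time and is no camera call.
A pose or a line that the arm cannot do raises arm.IKError and nothing moves.
- arm.job_done(): hands the job in; it is judged then, once.
The state is a dict: "clock": time; "joint_positions": joint angles; "qvel": joint speeds; "joint_torque": joint torques, N m; "position": TCP position; "ee_rot": TCP orientation; "contact_force": force on the tool from outside, world axes, zero at the start; "torque": the same for the moment, N m; "finger_gap": finger opening in m; "grip_force": force on a finger pad.
Only numpy, scipy, OpenCV 4.12 (cv2) and the standard library are available. Lean on these libraries where they do the work, as an engineer would, in place of code of your own. Each camera call takes 0.05 s, during which the arm holds its last target. There are 200 camera calls.

## Working session

There is one attempt and no reset: what is moved stays moved. The work goes in short steps, each a Python script; the robot and the scene stay as the last script left them, time stands still between calls to the robot, and variables do not carry over. Pictures are saved under pics/ and viewed, at most 10 in all, crops included, and the job is handed in when it is done.

```bash
mkdir -p pics; cat > h.py <<'E'
import numpy as np, cv2
from station import arm, eoat, cams
from scipy.spatial.transform import Rotation as R
def wfc(name, obs=None):
    p=cams.camera_params(name)
    if name!="wrist": return p, np.array(p["world_from_camera"])
    T=np.eye(4); T[:3,:3]=R.from_rotvec(obs["ee_rot"]).as_matrix(); T[:3,3]=obs["position"]
    return p, T@np.array(p["tool_from_camera"])
def rays(p,T,px):
    u=cv2.undistortPoints(np.array(px,float).reshape(-1,1,2),np.array(p["K"],float),np.array(p["dist"],float)).reshape(-1,2)
    d=np.c_[u[:,0],-u[:,1],-np.ones(len(u))]
    return T[:3,3], d@T[:3,:3].T
def onplane(p,T,px,z):
    o,d=rays(p,T,px); return o+d*((z-o[2])/d[:,2])[:,None]
def bydepth(p,T,px,depth):
    o,d=rays(p,T,px); px=np.array(px,int); return o+d*depth[px[:,1],px[:,0]][:,None]
def snap(name,fn):
    obs=arm.get_obs(); im,d=cams.read_camera(name); p,T=wfc(name,obs)
    cv2.imwrite(f"pics/{fn}.png",im[:,:,::-1]); np.savez(f"{fn}.npz",im=im,d=d,T=T,K=p["K"],dist=p["dist"])
    return im,d,p,T
def load(fn):
    z=np.load(f"{fn}.npz"); return z["im"],z["d"],dict(K=z["K"],dist=z["dist"]),z["T"]
E
python3 - <<'E'
from h import *
for n in("scene","side"):
    im,d,p,T=snap(n,n+"0"); print(n,np.round(T,2).tolist(),np.round(p["K"],0).tolist(),p["dist"])
o=arm.get_obs(); print(o["clock"],o["contact_force"],o["ee_rot"])
E
```

```text
scene [[0.69, -0.6, 0.41, 1.0], [0.73, 0.56, -0.4, -0.43], [0.0, 0.57, 0.82, 1.06], [0.0, 0.0, 0.0, 1.0]] [[539.0, 0.0, 269.0], [0.0, 539.0, 206.0], [0.0, 0.0, 1.0]] [-0.10923089  0.          0.          0.          0.        ]
side [[-0.99, 0.09, -0.14, 0.33], [-0.17, -0.54, 0.82, 1.05], [0.0, 0.83, 0.55, 0.68], [0.0, 0.0, 0.0, 1.0]] [[494.0, 0.0, 277.0], [0.0, 494.0, 208.0], [0.0, 0.0, 1.0]] [-0.17549277  0.          0.          0.          0.        ]
0.1 [-0.03711003 -0.88921142 -0.03793086] [-6.12901725e-01 -3.08075826e+00  1.63334277e-03]
```

View pics/scene0.png

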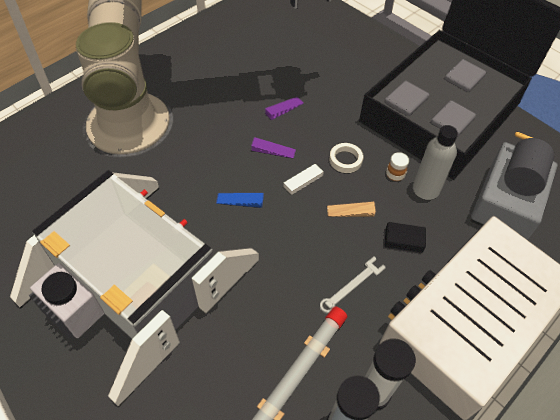

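View pics/side0.png

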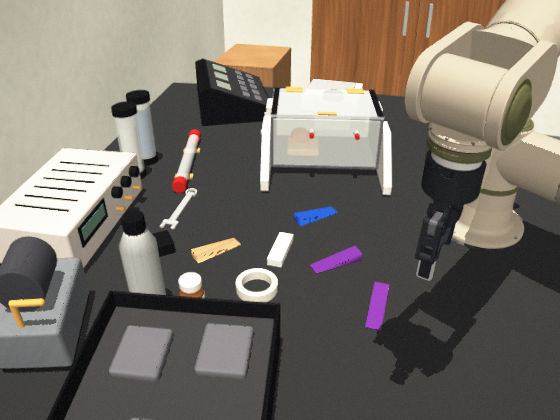

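The scene view shows the wooden wedge at (351,210) and the hovering bracket's toe at about (256,255). In the side view they are at (216,249) and (265,187). The chamber front faces roughly +y.

```bash
python3 - <<'E'
from h import *
for n,box in(("scene",(320,195,385,225)),("side",(185,232,248,268))):
    im,d,p,T=load(n+"0"); hsv=cv2.cvtColor(im,cv2.COLOR_RGB2HSV)
    m=cv2.inRange(hsv,(8,70,60),(28,255,255)); mm=np.zeros_like(m); x0,y0,x1,y1=box; mm[y0:y1,x0:x1]=m[y0:y1,x0:x1]
    ys,xs=np.nonzero(mm); P=bydepth(p,T,np.c_[xs,ys],d); ok=(P[:,2]>-.01)&(P[:,2]<.04); P=P[ok]
    c=P.mean(0); w,V=np.linalg.eigh(np.cov(P[:,:2].T)); a=V[:,1]; s=(P[:,:2]-c[:2])@a; l=(P[:,:2]-c[:2])@V[:,0]
    # height profile
    b=np.linspace(s.min(),s.max(),8)
    print(n,len(P),c.round(4),a.round(3),"ext",s.min().round(4),s.max().round(4),l.min().round(4),l.max().round(4),[np.percentile(P[(s>=b[i])&(s<=b[i+1]),2],90).round(4) for i in range(7)])
    print(cv2.boxPoints(cv2.minAreaRect(np.c_[xs,ys].astype(np.float32))).round(1).tolist())
a=cv2.imread("pics/scene0.png")[225:325,180:280]; b=cv2.imread("pics/side0.png")[120:220,240:400]
a=cv2.resize(a,None,fx=4,fy=4,interpolation=2); b=cv2.resize(b,None,fx=2.5,fy=2.5,interpolation=2)
c=cv2.imread("pics/scene0.png")[195:225,320:385]; c=cv2.resize(c,(390,180),interpolation=2)
out=np.zeros((580,800,3),np.uint8); out[:400,:400]=a; out[:250,400:]=b; out[400:,:390]=c; cv2.imwrite("pics/crop1.png",out)
E
```

```text
scene 655 [0.6102 0.2194 0.01  ] [0.7   0.715] ext -0.0591 0.0583 -0.0166 0.0337 [np.float64(0.0062), np.float64(0.0089), np.float64(0.0117), np.float64(0.0149), np.float64(0.0168), np.float64(0.02), np.float64(0.0214)]
[[327.0, 201.0], [375.0, 201.0], [375.0, 216.0], [327.0, 216.0]]
side 641 [0.6096 0.2296 0.0093] [0.666 0.746] ext -0.0669 0.048 -0.0448 0.0154 [np.float64(0.0051), np.float64(0.0077), np.float64(0.0095), np.float64(0.0124), np.float64(0.0152), np.float64(0.0178), np.float64(0.0197)]
[[189.5, 248.6999969482422], [237.89999389648438, 235.5], [242.1999969482422, 251.0], [193.8000030517578, 264.20001220703125]]
```

View pics/crop1.png

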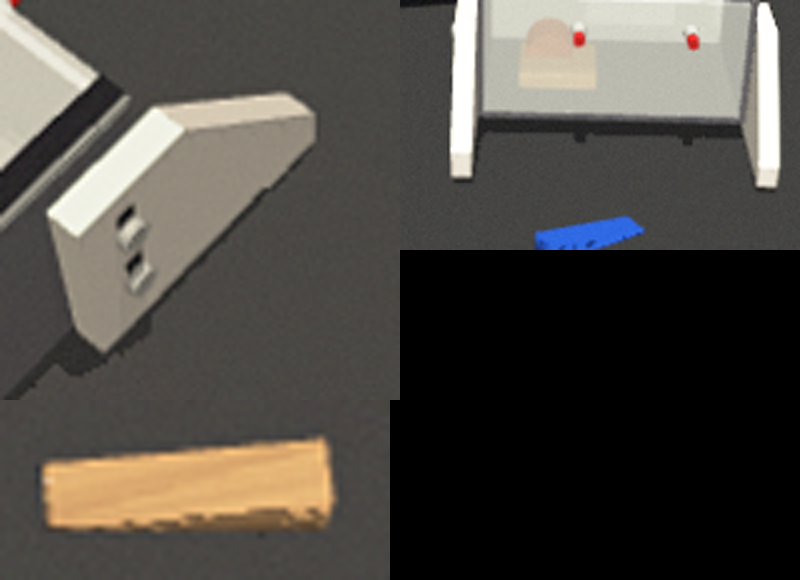

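The crop gives toe corners in scene at (252,248.5), (258.8,253.3) and (258.5,260.5). In side the corners are (260.4,190.4) and (268.4,190.8) for this toe, and about (383,195) and (391.6,195) for the other front toe.

```bash
python3 - <<'E'
from h import *
S=load("scene0"); D=load("side0")
def tri(a,b):
    o1,d1=rays(S[2],S[3],[a]);o2,d2=rays(D[2],D[3],[b]);d1=d1[0];d2=d2[0]
    t=np.linalg.lstsq(np.c_[d1,-d2],o2-o1,rcond=None)[0]; A=o1+t[0]*d1;B=o2+t[1]*d2
    return ((A+B)/2).round(4),np.linalg.norm(A-B).round(4)
print("bottom outer",tri((258.5,260.5),(260.4,190.4)))
print("top outer",tri((258.75,253.25),(260.4,182)))
print("top inner",tri((252,248.5),(268.8,182)))
print("side z=.008",onplane(D[2],D[3],[(260.4,190.4),(268.4,190.8)],.008).round(4).tolist(), "other z0",onplane(D[2],D[3],[(382.8,194.8),(391.6,194.8)],0.0).round(4).tolist())
print("side z=.038",onplane(D[2],D[3],[(260.4,182),(268.8,182)],.038).round(4).tolist(), "scene .038",onplane(S[2],S[3],[(258.75,253.25),(252,248.5)],.038).round(4).tolist())
# wedge: minAreaRect of top-surface points in plan from scene + side (z above wedge mid => top face)
for n,box in(("scene",(320,195,385,225)),("side",(185,232,248,268))):
    im,d,p,T=load(n+"0"); hsv=cv2.cvtColor(im,cv2.COLOR_RGB2HSV); m=cv2.inRange(hsv,(8,70,60),(28,255,255))
    x0,y0,x1,y1=box; mm=np.zeros_like(m); mm[y0:y1,x0:x1]=m[y0:y1,x0:x1]
    ys,xs=np.nonzero(mm); P=bydepth(p,T,np.c_[xs,ys],d); P=P[(P[:,2]>.001)&(P[:,2]<.025)]
    e=np.array([-.69,-.724]); c=np.array([.61,.225]); s=(P[:,:2]-c)@e
    top=P[abs(P[:,2]-(.011-s*.1636))<.004]
    (cx,cy),(w,h),a=cv2.minAreaRect(top[:,:2].astype(np.float32)*1000); print(n,len(top),cx,cy,w,h,a)
o=arm.get_obs(); print([np.round(arm.get_obs()["contact_force"],2).tolist() for _ in range(2)])
E
```

```text
bottom outer (array([ 0.5574, -0.0343,  0.0066]), np.float64(0.0014))
top outer (array([ 0.5562, -0.0317,  0.0339]), np.float64(0.0009))
top inner (array([ 0.5358, -0.0346,  0.0338]), np.float64(0.0034))
side z=.008 [[0.5564, -0.0326, 0.008], [0.5354, -0.0342, 0.008]] other z0 [[0.2373, -0.0786, 0.0], [0.214, -0.0827, 0.0]]
side z=.038 [[0.5544, -0.0252, 0.038], [0.5331, -0.0289, 0.038]] scene .038 [[0.5584, -0.0332, 0.038], [0.5395, -0.0358, 0.038]]
scene 474 606.2774047851562 218.22286987304688 111.31277465820312 35.98005676269531 46.65199661254883
side 451 605.9846801757812 221.45046997070312 111.2101058959961 34.3964729309082 46.86384582519531
[[-0.04, -0.89, -0.04], [-0.04, -0.89, -0.04]]
```

```bash
cat >> h.py <<'E'
def down(ang):
    x=np.array([np.cos(ang),np.sin(ang),0]); z=np.array([0,0,-1.]); return R.from_matrix(np.c_[x,np.cross(z,x),z]).as_rotvec()
E
python3 - <<'E'
from h import *
S=load("scene0"); D=load("side0")
for n,px,z in(("battery",[(387,224),(425,228),(424,250),(386,246)],.03),("jar",[(398,160)],.06),("flask",[(430,195)],0),("offcut",[(303,176)],.018),("tape",[(346,153)],.022),("wrench",[(327,304),(375,268)],.008),("blue",[(220,195),(262,195)],.01)):
    print(n,onplane(S[2],S[3],px,z)[:,:2].round(3).tolist())
wa=np.radians(-133.3); ca=np.radians(-81.6)
for f in(0,np.pi):
    for pos,a in(((.634,.250,.004),wa),((.634,.250,.15),wa),((.54,.03,.004),ca)):
        q=arm.inverse_kinematics(pos,down(a+f)); print(f,pos,None if q is None else np.round(q,2))
E
```

```text
battery [[0.7, 0.236], [0.767, 0.292], [0.802, 0.243], [0.736, 0.189]]
jar [[0.609, 0.381]]
flask [[0.71, 0.4]]
offcut [[0.464, 0.202]]
tape [[0.488, 0.332]]
wrench [[0.736, -0.001], [0.75, 0.14]]
blue [[0.364, 0.019], [0.433, 0.093]]
0 (0.634, 0.25, 0.004) [ 0.2   0.88  1.18 -0.    1.08 -2.18]
0 (0.634, 0.25, 0.15) [ 0.2   0.73  1.06 -0.    1.35 -2.18]
0 (0.54, 0.03, 0.004) [-0.16  0.63  1.67 -0.    0.83  2.83]
3.141592653589793 (0.634, 0.25, 0.004) [ 0.2   0.88  1.18 -0.    1.08  0.96]
3.141592653589793 (0.634, 0.25, 0.15) [ 0.2   0.73  1.06 -0.    1.35  0.96]
3.141592653589793 (0.54, 0.03, 0.004) [-0.16  0.63  1.67 -0.    0.83 -0.31]
```

```bash
python3 - <<'E'
from h import *
arm.move_pose([.59,.20,.2],down(np.radians(-133.3)+np.pi)); eoat.gripper_to(.05,60)
im,d,p,T=snap("wrist","w1"); print(arm.get_obs()["clock"],T.round(3).tolist())
hsv=cv2.cvtColor(im,cv2.COLOR_RGB2HSV); m=cv2.inRange(hsv,(8,70,60),(28,255,255))
cs=sorted(cv2.findContours(m,0,2)[0],key=cv2.contourArea)[-1]; print(cv2.contourArea(cs),cv2.boundingRect(cs))
mm=np.zeros_like(m); cv2.drawContours(mm,[cs],-1,255,-1); ys,xs=np.nonzero(mm)
P=bydepth(p,T,np.c_[xs,ys],d); print(np.percentile(P[:,2],[2,50,98]).round(4))
top=P[(P[:,2]>-.002)&(P[:,2]<.026)]; print(cv2.minAreaRect(top[:,:2].astype(np.float32)*1000))
E
```

```text
2.35 [[0.728, 0.659, 0.191, 0.637], [-0.686, 0.698, 0.204, 0.251], [0.001, -0.279, 0.96, 0.343], [0.0, 0.0, 0.0, 1.0]]
2744.5 (262, 109, 31, 98)
[-0.0002  0.011   0.0203]
((607.1735229492188, 219.89862060546875), (113.77222442626953, 34.267372131347656), 46.092803955078125)
```

View pics/w1.png

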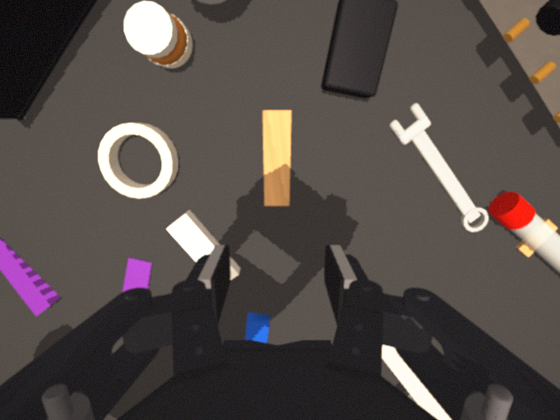

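The wrist view shows the wedge upright at columns 263–292, with the heel at row 110 and the tip at row 206. It agrees with the fixed views, so I grasp near the heel.

```bash
python3 - <<'E'
from h import *
im,d,p,T=load("w1")
h=onplane(p,T,[(263,109.5),(292.5,111)],.02); t=onplane(p,T,[(264,206.5),(290.5,206.5)],.002)
hm=h[:,:2].mean(0); tm=t[:,:2].mean(0); v=tm-hm; L=np.linalg.norm(v); a=np.arctan2(v[1],v[0])
print(h.round(4).tolist(),t.round(4).tolist(),L,np.degrees(a),np.linalg.norm(h[0]-h[1]))
assert abs(L-.11)<.006
e=v/L; c=(hm+tm)/2; g=c-e*.041; ori=down(a+np.pi); print(c,g)
arm.move_pose([*g,.12],ori); print(arm.line_to([*g,.003],.1,guard=8))
print(eoat.gripper_to(.02,40)); o=arm.get_obs(); print(o["finger_gap"],o["grip_force"],o["contact_force"],o["position"],o["clock"])
np.save("g.npy",[*c,a,*g])
E
```

```text
[[0.6348, 0.2701, 0.02], [0.6565, 0.2475, 0.02]] [[0.5571, 0.1891, 0.002], [0.5806, 0.1669, 0.002]] 0.11147319393677632 -133.5582688137957 0.031264411163726386
[0.6072385  0.21841123] [0.63549127 0.24812286]
False
False
0.028801254403852037 40.78919721767306 [-0.60907699  0.07690462  4.52080941] [0.6359337  0.24822459 0.00380394] 4.475
```

```bash
python3 - <<'E'
from h import *
ca=np.radians(-81.6); ec=np.array([np.cos(ca),np.sin(ca)]); toe=np.array([.5462,-.034]); np.save("toe.npy",[*toe,ca])
o=arm.get_obs(); x=o["position"]; arm.line_to([x[0],x[1],.08],.1)
t=toe-ec*(.096+.025); ori=down(ca+np.pi)
arm.move_pose([*t,.08],ori); print(arm.line_to([*t,.005],.08,guard=6)); o=arm.get_obs(); print(o["position"],o["contact_force"],o["finger_gap"],o["clock"])
snap("side","s1"); snap("scene","c1")
a=cv2.imread("pics/scene0.png"); 
A=cv2.imread("pics/c1.png")[180:280,220:370]; B=cv2.imread("pics/s1.png")[150:250,220:320]
out=np.zeros((400,800,3),np.uint8); out[:300,:450]=cv2.resize(A,None,fx=3,fy=3,interpolation=2); out[:350,450:]=cv2.resize(B,None,fx=3.5,fy=3.5,interpolation=2)
cv2.imwrite("pics/crop2.png",out)
E
```

```text
False
[0.52889698 0.08570167 0.00549405] [ 0.16082148 -0.19762749 -1.47369592] 0.028892825851935644 7.5583
```

View pics/crop2.png

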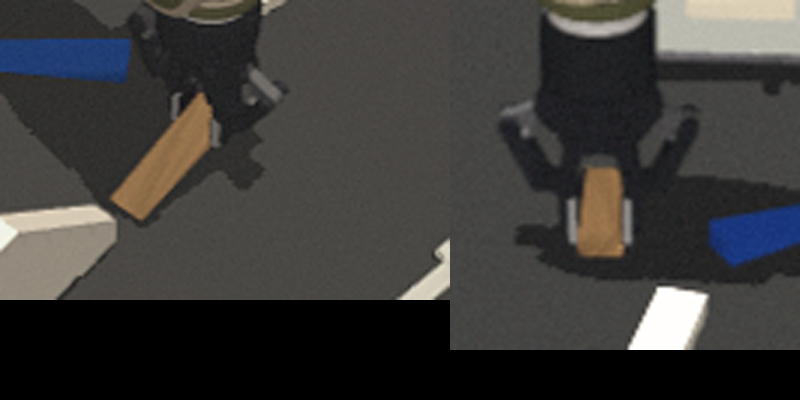

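The crop shows the wedge straight ahead of the toe. In scene the tip corners are (257,247.7) and (267,253.3). In side the tip corners are about (258,198) and (268,198).

```bash
python3 - <<'E'
from h import *
S=load("c1");D=load("s1"); *toe,ca=np.load("toe.npy"); toe=np.array(toe)
ec=np.array([np.cos(ca),np.sin(ca)]); yc=np.array([-ec[1],ec[0]])
def q(n,M,px,z):
    P=onplane(M[2],M[3],px,z)[:,:2]-toe; print(n,np.c_[P@ec,P@yc].round(4).tolist())
q("tip scene",S,[(257,247.7),(267,253.3)],.0037); q("tip side",D,[(258,198),(268,198)],.0037)
q("toe scene top",S,[(252,248.5),(258.6,253.4)],.036); q("toe scene bottom",S,[(258.5,260.5)],.006)
q("toe side bottom",D,[(260.4,190.4),(268.4,190.8)],.006);q("toe side top",D,[(260.4,182),(268.8,182)],.036)
P=np.array([.52889698,.08570167])-toe; print("tcp",P@ec+.096,P@yc)
# wedge direction per camera via colour mask
for n,M in(("scene",S),("side",D)):
    im,d,p,T=M; m=cv2.inRange(cv2.cvtColor(im,cv2.COLOR_RGB2HSV),(8,70,40),(20,255,255))
    ys,xs=np.nonzero(m); P=bydepth(p,T,np.c_[xs,ys],d); k=(abs(P[:,0]-.535)<.05)&(abs(P[:,1]-.04)<.07)&(P[:,2]<.03)&(P[:,2]>-.003)
    r=cv2.minAreaRect(P[k][:,:2].astype(np.float32)*1000); c=np.array(r[0])/1000-toe; print(n,k.sum(),r,c@ec,c@yc)
E
```

```text
tip scene [[-0.0231, -0.0127], [-0.0257, 0.0141]]
tip side [[-0.0304, 0.0151], [-0.0298, -0.0107]]
toe scene top [[-0.0001, -0.0077], [0.0006, 0.0114]]
toe scene bottom [[0.0016, 0.0116]]
toe side bottom [[0.0034, 0.0105], [0.0018, -0.0106]]
toe side top [[-0.0041, 0.0096], [-0.0036, -0.012]]
tcp -0.024945227905341733 0.0003689835148730697
scene 616 ((530.5457763671875, 45.13311004638672), (39.18935012817383, 111.23180389404297), 9.63472843170166) -0.08057101278828041 -0.0039262859588180396
side 304 ((533.86083984375, 49.46210861206055), (31.176298141479492, 112.22007751464844), 9.758807182312012) -0.0843692967862051 -1.4392158322672742e-05
```

```bash
python3 - <<'E'
from h import *
*toe,ca=np.load("toe.npy"); ec=np.array([np.cos(ca),np.sin(ca)]); toe=np.array(toe)
o=arm.get_obs(); x=o["position"]; print(arm.line_to([x[0],x[1],.0022],.01,guard=2)); o=arm.get_obs(); z=o["position"][2]; print(o["position"],o["contact_force"])
t=toe+ec*(.070-.096)
for k in range(4):
    hit=arm.line_to([*t,z],.012,guard=2.2); o=arm.get_obs(); f=np.array(o["contact_force"]); adv=(o["position"][:2]-toe)@ec+.096
    print(hit,adv,f.round(2),"push",-(f[:2]@ec),o["clock"])
    if adv>.004 or not hit: break
snap("side","s2"); snap("scene","c2")
E
```

```text
True
[0.52896507 0.08569612 0.00373559] [0.78140933 0.00786603 4.10337544]
True -0.024920995646113442 [-0.43 -0.28  4.6 ] push -0.21812768527148432 8.5333
True -0.02494383866947486 [-0.67  0.02  4.5 ] push 0.12193875257424469 9.15
True -0.024924685358979834 [-0.49  0.05  3.93] push 0.1165032150798318 9.75
True -0.02190147333434765 [ 0.17 -1.59  3.98] push -1.5959656112766942 11.1
```

```bash
python3 - <<'E'
from h import *
*toe,ca=np.load("toe.npy"); ec=np.array([np.cos(ca),np.sin(ca)]); toe=np.array(toe)
x=arm.get_obs()["position"]; arm.line_to([x[0],x[1],.0040],.01); o=arm.get_obs(); z=.0040; print(o["position"],o["contact_force"])
t=toe+ec*(.070-.096)
for k in range(4):
    hit=arm.line_to([*t,z],.012,guard=3); o=arm.get_obs(); f=np.array(o["contact_force"]); adv=(o["position"][:2]-toe)@ec+.096
    print(hit,adv,o["position"],f.round(2),"push",-(f[:2]@ec),o["clock"])
    if adv>.004 or not hit: break
snap("side","s2"); snap("scene","c2")
E
```

```text
[0.52921414 0.08270503 0.00378795] [ 0.15086268 -0.53585429  0.54533965]
True 0.0440878338276258 [0.53857755 0.01734952 0.00375191] [ 0.22 -0.48  1.74] push -0.5064891954460151 16.3
```

```bash
python3 - <<'E'
from h import *
A=cv2.imread("pics/c2.png")[200:320,190:320]; B=cv2.imread("pics/s2.png")[100:220,220:400]
out=np.zeros((600,800,3),np.uint8); out[:480,:520]=0; A=cv2.resize(A,None,fx=3,fy=3,interpolation=2); B=cv2.resize(B,None,fx=2.2,fy=2.2,interpolation=2)
out[:A.shape[0],:A.shape[1]]=A; out[:B.shape[0],400:400+B.shape[1]]=B; cv2.imwrite("pics/crop3.png",out)
o=arm.get_obs(); print(o["contact_force"],o["torque"],o["finger_gap"])
E
```

```text
[ 0.26534037 -1.14915193  3.46829252] [-0.33547095 -0.15061089 -0.0036048 ] 0.02897939548020834
```

View pics/crop3.png

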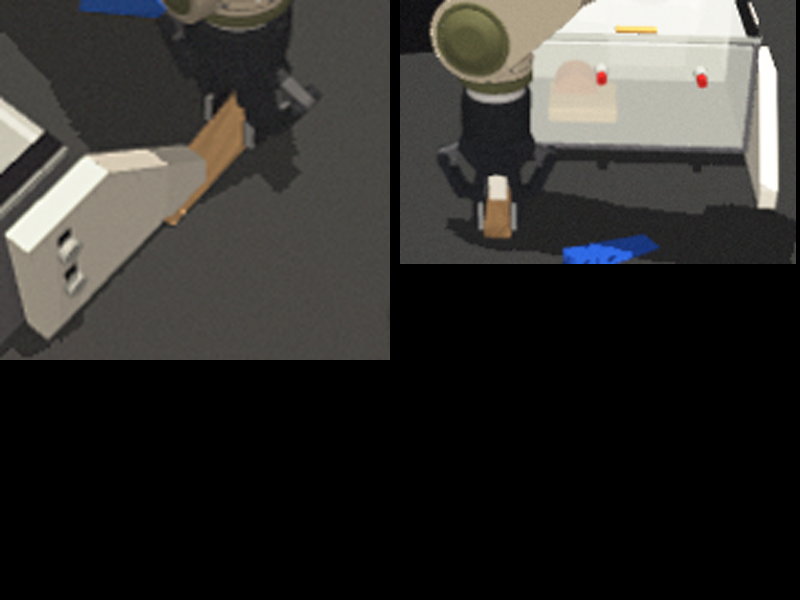

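The view shows the wedge centred under the toe, about 44 mm in, with the chamber undisturbed. Next I release and push on the heel with shut fingers.

```bash
python3 - <<'E'
from h import *
*toe,ca=np.load("toe.npy"); ec=np.array([np.cos(ca),np.sin(ca)]); toe=np.array(toe); yc=np.array([-ec[1],ec[0]])
def st(n):
    o=arm.get_obs(); f=np.array(o["contact_force"]); d=o["position"][:2]-toe; print(n,"x",round(d@ec,4),"y",round(d@yc,4),"z",round(o["position"][2],4),f.round(2),"push",round(-(f[:2]@ec),2),round(o["clock"],2))
st("a"); eoat.gripper_to(.045); st("open")
x=arm.get_obs()["position"]; b=x[:2]-ec*.042
arm.line_to([*b,.008],.06); eoat.gripper_to(0.0,20); arm.sleep(.3); st("shut")
hit=arm.line_to([*(x[:2]+ec*.0),.0065],.008,guard=3); st(f"hit {hit}"); arm.sleep(.3); st("rest")
E
```

```text
a x -0.0519 y -0.0 z 0.0037 [ 0.27 -1.15  3.47] push -1.18 16.4
open x -0.0524 y -0.0006 z 0.0032 [-0.23 -0.13  0.1 ] push -0.09 16.7
shut x -0.0944 y -0.0006 z 0.008 [-0.87  0.01  0.26] push 0.14 18.36
hit True x -0.0784 y -0.0009 z 0.0071 [ 0.51 -0.15 -0.01] push -0.22 20.76
rest x -0.0785 y -0.0011 z 0.0068 [0.06 0.7  0.5 ] push 0.69 21.06
```

```bash
python3 - <<'E'
from h import *
*toe,ca=np.load("toe.npy"); ec=np.array([np.cos(ca),np.sin(ca)]); toe=np.array(toe); yc=np.array([-ec[1],ec[0]])
def F():
    fs=[]
    for _ in range(5): fs.append(arm.get_obs()["contact_force"]); arm.sleep(.02)
    fs=-np.array(fs)[:,:2]@ec; return fs.mean(),np.ptp(fs)
x0=arm.get_obs()["position"]; s=0
for k in range(24):
    s+=.0005; arm.line_to([*(x0[:2]+ec*s),.0068],.005,guard=6); f,n=F(); o=arm.get_obs()
    print(round(s,4),round((o["position"][:2]-toe)@ec,4),"f",round(f,2),round(n,2),o["clock"].__round__(2))
    if f>5 or o["clock"]>36: break
E
```

```text
0.0005 -0.0783 f 3.1 1.52 21.39
0.001 -0.078 f 5.41 0.5 21.73
```

```bash
python3 - <<'E'
from h import *
*toe,ca=np.load("toe.npy"); ec=np.array([np.cos(ca),np.sin(ca)]); toe=np.array(toe)
def F():
    fs=[]
    for _ in range(6): fs.append(arm.get_obs()["contact_force"]); arm.sleep(.02)
    fs=-np.array(fs)[:,:2]@ec; return fs.mean(),np.ptp(fs)
print(F()); x0=arm.get_obs()["position"]; s=.0005   # lag of the position under load
for k in range(16):
    s+=.0002; arm.line_to([*(x0[:2]+ec*s),.0068],.004,guard=4); f,n=F(); o=arm.get_obs()
    print(round(s,4),round((o["position"][:2]-toe)@ec,5),"f",round(f,2),round(n,2),o["clock"].__round__(2))
    if f>7.2 or o["clock"]>36: break
E
```

```text
(np.float64(5.307761161438807), np.float64(0.8602516037521291))
0.0007 -0.07796 f 6.5 1.98 22.18
0.0009 -0.07787 f 7.07 1.55 22.52
0.0011 -0.07778 f 7.75 1.14 22.88
```

```bash
python3 - <<'E'
from h import *
*toe,ca=np.load("toe.npy"); ec=np.array([np.cos(ca),np.sin(ca)]); toe=np.array(toe)
x=arm.get_obs()["position"]; b=x[:2]-ec*.03
arm.line_to([*b,.009],.03); arm.line_to([*(b-ec*.08),.20],.15); arm.sleep(.3); print(arm.get_obs()["clock"])
snap("side","s3"); snap("scene","c3")
for n in("side","scene"):
    d=cv2.absdiff(load("side0" if n=="side" else "scene0")[0],load("s3" if n=="side" else "c3")[0]).max(2)
    r=(slice(85,160),slice(300,395)) if n=="side" else (slice(260,400),slice(20,250)); print(n,"chamber diff",(d[r]>40).sum())
A=cv2.imread("pics/c3.png")[200:320,190:320]; B=cv2.imread("pics/s3.png")[100:220,220:400]
out=np.zeros((400,800,3),np.uint8); A=cv2.resize(A,None,fx=3,fy=3,interpolation=2); B=cv2.resize(B,None,fx=2.2,fy=2.2,interpolation=2)
out[:A.shape[0],:A.shape[1]]=A; out[:B.shape[0],400:400+B.shape[1]]=B; cv2.imwrite("pics/crop4.png",out)
E
```

```text
25.8917
side chamber diff 0
scene chamber diff 19
```

View pics/crop4.png

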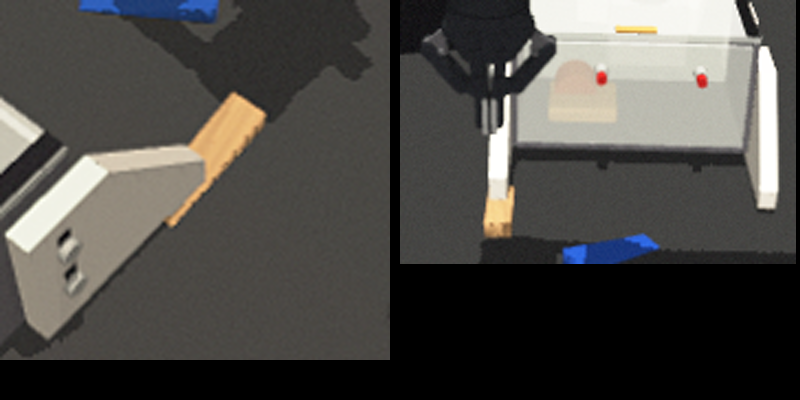

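The wedge sits straight and centred under the toe. The chamber is unmoved in both views and the gripper is clear.

```bash
python3 -c "
from station import arm
print(arm.job_done())"
```

```text
the job is handed in; nothing more can be done
None
```

The wooden wedge is jammed about 44 mm under the middle of the hovering toe, pushed in to a final measured force of about 7.8 N; the last pictures show the chamber unmoved and the gripper clear, and the job is handed in (no verdict came back, and the load left on the toe after release could not be measured).

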